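# Set the phone cradle's tilt and hold the pairing plunger half down

## Robot

A 6-joint arm with a two-finger parallel gripper is mounted at the origin on the work surface. World frame = base frame: x ahead of the robot, y to its left, z up, the work surface at z = 0. Lengths are in m, angles in degrees, forces in N, time in s.
With the tool pointing down it reaches from about 0.35 to 0.875 m from the base axis. Payload 4.2 kg.
Tool frame: the origin (TCP) lies at the very end of the fingers, on their centre line; the grasp point (between the pads) lies 19 mm behind it (r.grip_point_offset is the distance from the TCP to the grasp point, in m); z points along the fingers, y is the line along which they close (so a half turn about z gives the same grasp; the last joint's range is limited). The gripper opens to 87 mm and grips with 3 to 60 N. Pads are 19 mm wide; open, the fingers measure 117 mm over their backs; the gripper's body (75 mm by 190 mm) begins 51 mm behind the grasp point.
Start: joints at [90.562, 22.042, 0.453, 0, -68.411, -14.817], TCP at [0.154, 0.606, 0.223] pointing down, gripper open.
Joint ranges: [-179.83, 179.83], [-69.29, 118.12], [-61.27, 80.66], [-181.25, 117.63], [-171.15, -9.14], [-177.46, 177.46]. Speed limits (degrees/s): [159.86, 159.86, 180, 180, 180, 180].

## Interface

Orientations are given as a 3x3 rotation matrix whose columns are the frame's x, y, z axes.
In Python, from station import r, cams gives the robot as it stands. The module is installed in compiled form; this text tells all that it offers.
- The arm moves only by the shell command python3 -m handwheel 'ROWS'. ROWS is JSON, a list that holds one entry, the list of rows, each a list of 7 numbers: the turn, a rotation vector about the tool's x, y, z in units of 6 degrees (1.0 is 6 degrees), then the shift along the tool's x, y, z in m, then the finger opening in m, from 0 to 0.087. In form: [[[ax, ay, az, x, y, z, jaw], ...]]. A call has 1 to 12 rows; each row shifts and turns the commanded pose from where the row before left it, along the tool's axes as they then stand; what a row does not reach is not made up. A row lasts 1/10 s, in which the tool goes at most 50 mm and 8.59 degrees, less where a joint would pass 70% of its speed; a pose out of reach is approached as far as the arm can. A call with a gripper value outside its range is refused whole. The fingers move at their own pace and stop on an object; the grip force is fixed at half the most. Time passes only in rows, so rows that do not move let the fingers close. It gives the time, the measured TCP pose, the force, the opening and the grip force at its end, in the units of the state.
- r.sense(): the state, without advancing time (a new reading comes with each control period).
- cams.capture(name): name is "side" or "top"; returns the picture (420x560x3 uint8, red, green, blue); there is no depth.
- cams.get_calibration(name): a dict with "camera_matrix" (3x3 intrinsics, pixels), "rvec" (rotation vector, rad) and "tvec" (3), from world to camera coordinates, as OpenCV has them. Camera axes: x right, y down, z forward; pixel columns grow to the right and rows downward; lengths in m; the calibration is good to about 2 mm. A picture is of the moment at which its call begins. get_calibration takes no time and is no camera call.
- r.finish_job(): hands the job in; it is judged then, once.
The state is a dict: "time_s": time; "joints": joint angles; "joint_velocities": joint speeds; "effort": joint torques, N m; "tcp_pos": TCP position; "ee_rot": TCP orientation; "wrist_force": force on the tool from outside, world axes, zero at the start; "moment": the same for the moment, N m; "gripper_width": opening from 0.0 (shut) to 1.0 (fully open); "gripper_force": force on a finger pad.
Only numpy, scipy, OpenCV 4.12 (cv2) and the standard library are available. Lean on these libraries where they do the work, as an engineer would, in place of code of your own. Each camera call takes 0.05 s, during which the arm holds its last target. There are 200 camera calls.

## Task

Get the charging station ready to pair with a phone: first swing the lever with the ribbed knob until it is in line with the brass stud on the hoop, which tilts the cradle to 45 degrees, and leave it there. Then press the round spring plunger on top of the station about halfway down (8 mm of its 16 mm), which keeps it in pairing, and finish still holding it there, with the cradle still at 45 degrees. Never push the plunger all the way down (that would reset the station), and leave the things lying around the station where they are.

Things in the scene. Friction and masses are not known exactly. Their poses are not given: they have to be found in the camera images.
- station: fixed walnut-veneered charging station, a box 140 mm (its x) by 220 mm (its y) by 50 mm tall; origin at the centre of its underside on the table, z up; yaw within 0.35 rad; front (-x) faces the robot. Towards +y it carries the tilting black cradle plate (76 mm wide, 105 mm long; at 45 degrees its upper edge is about 150 mm above the table), towards -y the plunger. Firmly fixed.
- knob (a point): centre of the ribbed black knob at the free end of the tilt lever: a cylinder 28 mm in diameter, 42 mm long, axis along the station's y, at station y = 151 mm (41 mm outside the +y side, open space below). The flat steel lever joins it on the station's side. In the station frame its x = -50 + 85 cos(tilt), z = 68 + 85 sin(tilt) mm.
- tilt (a joint): angle of lever and cradle (one rigid part on one shaft), rad: 0 = cradle flat and lever level, pointing to the station's +x (away from the robot); grows as the knob end rises, up to 1.35. 45 degrees = 0.785. Starts between 0.1 and 0.45. A stiff friction shaft: it takes about 3 to 4 N at the knob to move and stays where it is left.
- plunger_cap: the plunger's flat-topped aluminium cap, a disc 36 mm in diameter, 16 mm tall; origin at the centre of its top face, z up; at station x = -10, y = -65 mm, its top 88 mm above the table when not pressed, over a low dark collar (46 mm across, top 60 mm above the table). Moves straight down.
- stud (a point): centre of the 12 mm brass stud on the steel wire half-hoop (radius 60 mm about the lever shaft) at the station's +y end: marks the 45 degree place of the lever. Fixed to the station.
- shaft (a point): point on the axis of the horizontal shaft about which lever and cradle turn, at station x = -50, y = 104, z = 68 mm; the axis runs along the station's y
- plunger (a joint): travel of the plunger, m: 0 = up, grows as it is pressed down, stop at 0.016. Spring: about 3 N to start it, about 6.5 N at 8 mm, about 9.5 N at the stop. It springs back when let go.
- phone: bystander: phone in a navy silicone case, 152 x 75 x 10 mm, lying flat; origin at the centre of its underside; stays where it is
- egg: bystander: jade stone egg standing on its flat foot, 37 mm wide, 45 mm tall; origin at the centre of its underside; stays where it is
- key: bystander: small flat brass padlock key, 50 mm long, 4 mm thick; origin at the centre of its underside; stays where it is
- incense: bystander: small brown ceramic incense holder, round, 80 mm across, 24 mm tall; origin at the centre of its underside; stays where it is
- padlock: bystander: brass padlock lying flat, about 60 x 40 x 16 mm; origin at the centre of its underside; stays where it is
- earbuds: bystander: white rounded earbud case, 48 x 60 x 24 mm; origin at the centre of its underside; stays where it is
- tin: bystander: small round aluminium tin, 46 mm across, 15 mm tall; origin at the centre of its underside; stays where it is

How it is judged:
By the outcome, as a careful person would: the job done as asked, in the order asked, and still so for the second after the job is handed in, while the arm keeps its last pose, push and grip.
It also fails if it takes over 43 s, if anything falls off the work surface, if the arm or the gripper's body presses on something with over 40 N, if the wrist force passes 120 N, or if a joint passes its speed limit or range.

## Working session

There is one attempt and no reset: what is moved stays moved. The work goes in short steps, Python scripts to look and compute and a shell command to move; the robot and the scene stay as the last step left them, time stands still between calls to the robot, and variables do not carry over. Pictures are saved under pics/ and viewed, at most 10 in all, crops included, and the job is handed in when it is done.

```bash
mkdir -p pics; python3 - <<'E'
from station import r,cams
import cv2
for n in("side","top"):
    cv2.imwrite(f"pics/{n}0.png",cams.capture(n)[:,:,::-1]); print(n,cams.get_calibration(n))
s=r.sense();print(s["time_s"],s["tcp_pos"],s["ee_rot"])
E
```

```text
side {'camera_matrix': array([[466.41734076,   0.        , 276.84207892],
       [  0.        , 466.41734076, 208.62327121],
       [  0.        ,   0.        ,   1.        ]]), 'rvec': array([ 2.30605429, -0.66377129,  0.27817902]), 'tvec': array([-0.48157346,  0.27573506,  0.73099806])}
top {'camera_matrix': array([[441.85117966,   0.        , 279.84692648],
       [  0.        , 441.85117966, 216.37151301],
       [  0.        ,   0.        ,   1.        ]]), 'rvec': array([ 2.1681344 , -2.21169615,  0.06871365]), 'tvec': array([-0.00392377,  0.56450574,  1.03220092])}
0.1 [0.15376021 0.60524384 0.22157346] [[ 9.69168712e-01 -2.46397815e-01 -3.53992539e-04]
 [-2.46398036e-01 -9.69166827e-01 -1.91566416e-03]
 [ 1.28937639e-04  1.94382483e-03 -9.99998102e-01]]
```

View pics/side0.png

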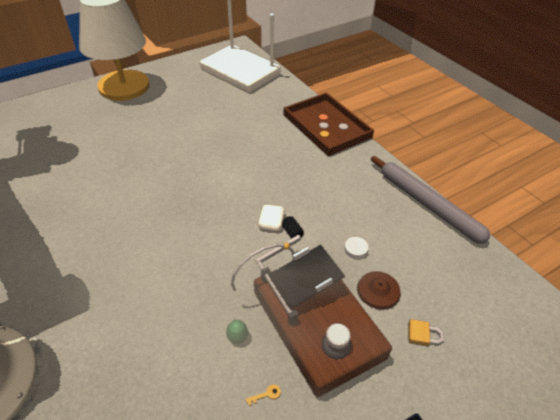

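View pics/top0.png

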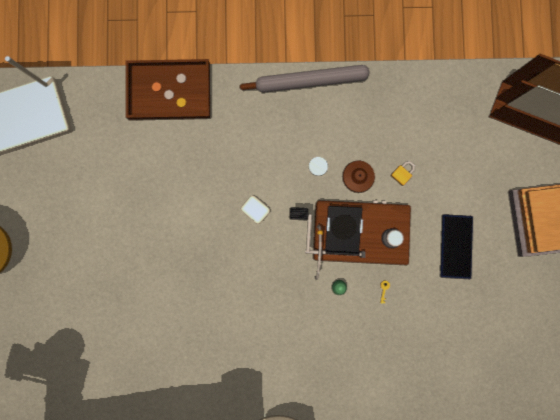

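The side view shows the knob near (293,227), the stud near (287,245) and the cap near (338,333). In the top view the knob is near (299,213), the cap near (395,238), and the station spans about (315–410, 202–264). The earbuds lie off the knob side at (256,209). Next I'll zoom in and segment.

```bash
cat > h.py <<'E'
import numpy as np,cv2
from station import r,cams
def cal(n):
    c=cams.get_calibration(n);R=cv2.Rodrigues(c["rvec"])[0];return c["camera_matrix"],R,np.array(c["tvec"])
def ray(n,p):
    K,R,t=cal(n);d=R.T@np.linalg.inv(K)@[p[0],p[1],1];return -R.T@t,d/np.linalg.norm(d)
def plane(n,p,z):
    o,d=ray(n,p);return o+d*(z-o[2])/d[2]
def tri(a,b):
    o,d=ray("side",a);q,e=ray("top",b);s=np.linalg.lstsq(np.c_[d,-e],q-o,rcond=None)[0]
    P,Q=o+d*s[0],q+e*s[1];return (P+Q)/2,np.linalg.norm(P-Q)
def px(n,P):
    c=cams.get_calibration(n);return cv2.projectPoints(np.array(P,float).reshape(-1,3),c["rvec"],c["tvec"],c["camera_matrix"],None)[0][:,0]
E
python3 - <<'E'
from h import *
a=cv2.imread("pics/side0.png");b=cv2.imread("pics/top0.png")
A=a[200:380,210:410];B=b[150:300,240:440]
cv2.imwrite("pics/z.png",np.vstack([cv2.resize(A,None,fx=4,fy=4)[:0],cv2.resize(A,(800,720),interpolation=2)])[:600])
cv2.imwrite("pics/zt.png",cv2.resize(B,(800,600),interpolation=2))
def blobs(img,m,roi):
    x0,y0,x1,y1=roi;mm=np.zeros(img.shape[:2],np.uint8);mm[y0:y1,x0:x1]=m[y0:y1,x0:x1]
    k,l,s,c=cv2.connectedComponentsWithStats(mm);return [(s[i].tolist(),c[i].round(1)) for i in range(1,k) if s[i][4]>5]
for n,i,kr,cr in(("side",a,(270,205,310,245),(320,315,360,345)),("top",b,(285,200,315,225),(378,225,410,250))):
    v=i.max(2);print(n,"knob",blobs(i,(v<60).astype(np.uint8),kr));print("cap",blobs(i,(i.min(2)>120).astype(np.uint8),cr))
    h=cv2.cvtColor(i,cv2.COLOR_BGR2HSV);print("stud",blobs(i,((h[...,0]>8)&(h[...,0]<25)&(h[...,1]>150)&(h[...,2]>120)).astype(np.uint8),(270,220,345,260)))
E
```

```text
side knob [([282, 217, 21, 21, 266], array([291.7, 226.9]))]
cap [([327, 323, 23, 22, 402], array([337.9, 334. ]))]
stud [([284, 243, 5, 6, 19], array([286.1, 245.4]))]
top knob [([290, 207, 18, 13, 204], array([298.6, 213.1]))]
cap [([387, 230, 16, 16, 202], array([394.7, 237.8]))]
stud [([317, 230, 6, 5, 19], array([319.4, 232. ]))]
```

View pics/z.png

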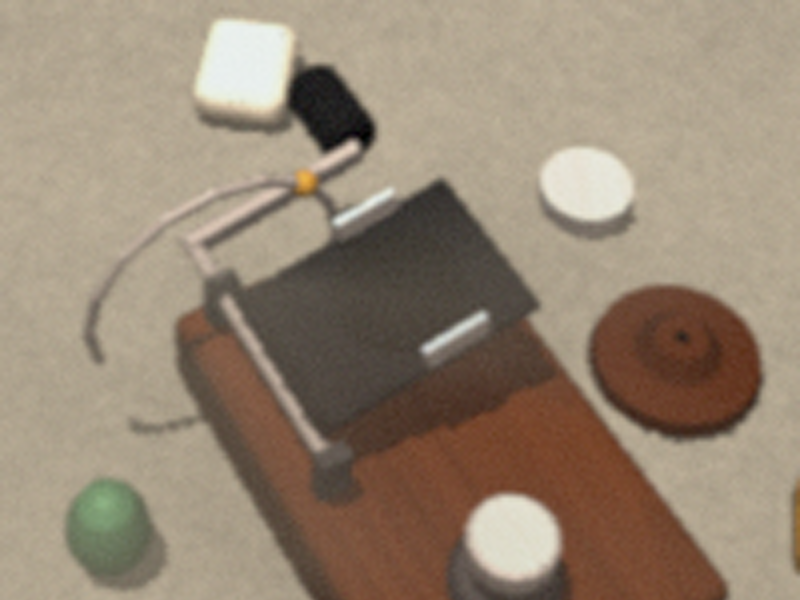

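View pics/zt.png

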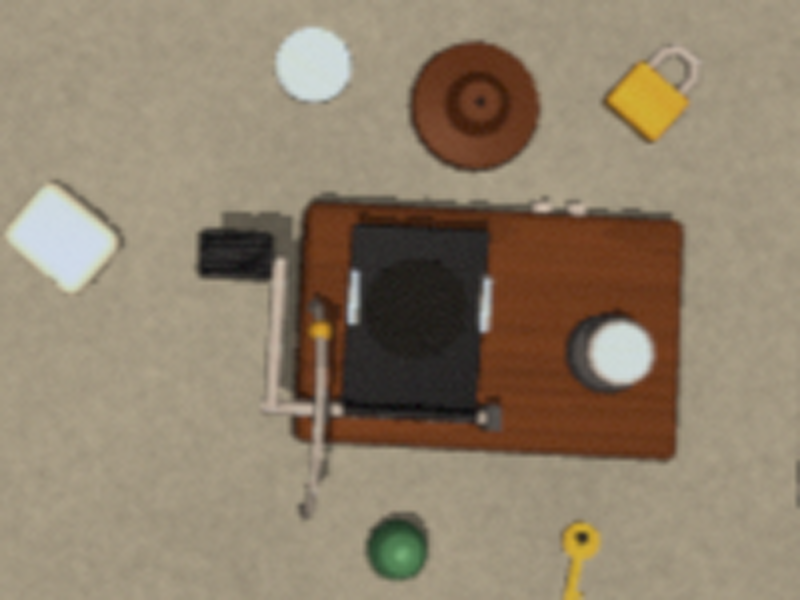

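The crops show the knob about (293,227) in side and (299,213) in top, with the cap's top face at (338,334) and (395,238). The earbuds are about 20 px from the knob end, and the egg is well clear.

```bash
python3 - <<'E'
from h import *
k,ek=tri((292.6,226.8),(299,213.3));c,ec=tri((338.2,333.5),(394.9,237.9));s,es=tri((286.3,245.5),(319.7,232.2))
print("knob",k,ek,"cap",c,ec,"stud",s,es)
cap=(plane("top",(394.9,237.9),.088)+plane("side",(338.2,333.5),.088))/2;print(plane("top",(394.9,237.9),.088),plane("side",(338.2,333.5),.088))
# yaw from top edges of the box at z=.05
b=cv2.imread("pics/top0.png")
for q in[((316,204),(409,206)),]: pass
E1=[plane("top",(240+u/4,150+v/4),.05) for u,v in((315,202),(683,222),(675,458),(300,440))]
print(np.round(E1,4),[np.linalg.norm(E1[i]-E1[i-1]).round(3) for i in range(4)])
K,S=k[:2],s[:2]
# yaw from stud: stud station x=-50+60cos45=-7.6 ; cap(-10,-65); knob x = -50+85cos t,y=151
t=np.arcsin((k[2]-.068)/.085)
from scipy.optimize import least_squares
C=np.mean(E1,0)[:2]
def f(p):
    x,y,w,t=p;R=np.array([[np.cos(w),-np.sin(w)],[np.sin(w),np.cos(w)]]);T=lambda a:R@a+[x,y]
    res=[T(np.array([-.01,-.065]))-cap[:2],T(np.array([-.05+.085*np.cos(t),.151]))-K,[k[2]-.068-.085*np.sin(t)]]
    res+=[.5*(T(np.array(a))-e[:2]) for a,e in zip(((.07,.11),(.07,-.11),(-.07,-.11),(-.07,.11)),E1)]
    return np.concatenate(res)
z=least_squares(f,[*C,0,t]);x,y,w,t=z.x
print(z.x,np.degrees(w),f(z.x).round(4))
R=np.array([[np.cos(w),-np.sin(w)],[np.sin(w),np.cos(w)]])
print("stud st",R.T@(S-[x,y]),s[2]);
E
```

```text
knob [ 0.56594453 -0.05767967  0.09019489] 0.0004414154287226259 cap [ 0.50761758 -0.2690548   0.08599489] 0.0009097510356780967 stud [ 0.52311147 -0.10083056  0.10968835] 0.0012331916143531582
[ 0.50722272 -0.26827086  0.088     ] [ 0.50717662 -0.27003196  0.088     ]
[[ 0.5972 -0.1056  0.05  ]
 [ 0.5814 -0.3174  0.05  ]
 [ 0.4462 -0.3076  0.05  ]
 [ 0.4607 -0.0935  0.05  ]] [np.float64(0.137), np.float64(0.212), np.float64(0.136), np.float64(0.215)]
[ 0.52195989 -0.20563901 -0.07703264  0.26290466] -4.413645193963329 [-0.0002 -0.0005 -0.0004  0.0001  0.0001  0.0015  0.0021  0.0009 -0.0017
 -0.0012 -0.0011 -0.      0.0015]
stud st [-0.00691752  0.10458625] 0.1096883451590932
```

Measurements agree with the given geometry to 1–2 mm: station at (0.522, −0.206), yaw −4.4°, tilt about 0.26. I'll grasp the knob from above with the tool y along station x. First I turn the tool +80° about its z.

```bash
cat >> h.py <<'E'
w=-0.077;ST=np.array([.522,-.2056,0]);RS=cv2.Rodrigues(np.array([0,0,w]))[0]
def W(*p): return ST+RS@np.array(p)
def tiltR(b): # tool down, y = station x, leaned by b rad with the lever
    return RS@cv2.Rodrigues(np.array([0,-b,0.]))[0]@np.array([[0,1,0],[-0.,0,0],[0,0,0]])*0+RS@cv2.Rodrigues(np.array([0,-float(b),0.]))[0]@np.array([[0,1.,0],[-0,0,0],[0,0,-1]]).__add__(np.array([[0,0,0],[-1.,0,0],[0,0,0]]))
def delta(P,R):
    s=r.sense();M=np.array(s["ee_rot"])
    print("t",s["time_s"],"tcp",np.round(s["tcp_pos"],4),"F",np.round(s["wrist_force"],1),"g",s["gripper_width"],s["gripper_force"])
    print("turn(6deg)",(cv2.Rodrigues(M.T@R)[0].ravel()/np.radians(6)).round(2),"shift",(M.T@(P-np.array(s["tcp_pos"]))).round(4))
E
python3 - <<'E'
s=open('h.py').read()
i=s.index("    return RS@cv2.Rodrigues(np.array([0,-b,0.]))");j=s.index("def delta")
open('h.py','w').write(s[:i]+"    return RS@cv2.Rodrigues(np.array([0,-float(b),0]))[0]@np.array([[0,1.,0],[-1,0,0],[0,0,-1]])\n"+s[j:])
E
python3 -m handwheel '[[[0,0,1.33,0,0,0,0.087],[0,0,1.33,0,0,0,0.087],[0,0,1.33,0,0,0,0.087],[0,0,1.33,0,0,0,0.087],[0,0,1.33,0,0,0,0.087],[0,0,1.33,0,0,0,0.087],[0,0,1.33,0,0,0,0.087],[0,0,1.33,0,0,0,0.087],[0,0,1.33,0,0,0,0.087],[0,0,1.33,0,0,0,0.087]]]'
python3 - <<'E'
from h import *
print(np.linalg.det(tiltR(0)))
delta(np.r_[W(-.05+.085*np.cos(.263),.156)[:2],.222] if False else W(-.05+.085*np.cos(.263),.156,.222),tiltR(0))
E
```

```text
time_s: 1.1
tcp_pos: [0.1538, 0.6054, 0.2219]
ee_rot: [[-0.077, -0.997, -0.0], [-0.997, 0.077, -0.001], [0.001, 0.0, -1.0]]
wrist_force: [-0.1, 1.3, 0.8]
gripper_width: 1.001
gripper_force: 0.0
-0.9999999999999999
t 1.1 tcp [0.1538 0.6054 0.2219] F [-0.1  1.3  0.8] g 1.0013613057794148 0.0
turn(6deg) [  0. -15.  -0.] shift [ 6.244e-01 -4.614e-01  6.000e-04]
```

```bash
sed -i 's/\[\[0,1.,0\],\[-1,0,0\]/[[0,-1.,0],[-1,0,0]/' h.py
python3 -m handwheel '[[[0,0,0,0.039,-0.0288,0,0.087],[0,0,0,0.039,-0.0288,0,0.087],[0,0,0,0.039,-0.0288,0,0.087],[0,0,0,0.039,-0.0288,0,0.087],[0,0,0,0.039,-0.0288,0,0.087],[0,0,0,0.039,-0.0288,0,0.087],[0,0,0,0.039,-0.0288,0,0.087],[0,0,0,0.039,-0.0288,0,0.087],[0,0,0,0.039,-0.0288,0,0.087],[0,0,0,0.039,-0.0288,0,0.087],[0,0,0,0.039,-0.0288,0,0.087],[0,0,0,0.039,-0.0288,0,0.087]]]'
python3 -m handwheel '[[[0,0,0,0.039,-0.0288,0,0.087],[0,0,0,0.039,-0.0288,0,0.087],[0,0,0,0.039,-0.0288,0,0.087],[0,0,0,0.039,-0.0288,0,0.087],[0,0,0,0,0,0,0.087],[0,0,0,0,0,0,0.087]]]'
python3 - <<'E'
from h import *
delta(W(-.05+.085*np.cos(.263),.156,.0902-.019),tiltR(0))
E
```

```text
time_s: 2.3
tcp_pos: [0.466, 0.1126, 0.2225]
ee_rot: [[-0.071, -0.998, -0.0], [-0.998, 0.071, 0.0], [-0.0, 0.0, -1.0]]
wrist_force: [0.8, 1.1, 0.1]
gripper_width: 1.002
gripper_force: 0.0
time_s: 2.9
tcp_pos: [0.5691, -0.0504, 0.2214]
ee_rot: [[-0.073, -0.997, -0.002], [-0.997, 0.073, 0.0], [0.0, 0.002, -1.0]]
wrist_force: [0.5, 0.9, -0.6]
gripper_width: 1.0
gripper_force: 0.0
t 2.9 tcp [ 0.5691 -0.0504  0.2214] F [ 0.5  0.9 -0.6] g 1.0002077443239308 0.0
turn(6deg) [ 0.02 -0.    0.03] shift [0.0024 0.0026 0.1502]
```

```bash

python3 -m handwheel '[[[0,0,0,0.001,0.0026,0.03,0.087],[0,0,0,0,0,0.03,0.087],[0,0,0,0,0,0.03,0.087],[0,0,0,0,0,0.03,0.087],[0,0,0,0,0,0.02,0.087],[0,0,0,0,0,0.01,0.087],[0,0,0,0,0,0,0.06],[0,0,0,0,0,0,0.06],[0,0,0,0,0,0,0.06]]]'
python3 - <<'E'
from h import *
delta(W(-.05+.085*np.cos(.263),.156,.0902-.019),tiltR(0))
a=cams.capture("side")[180:320,220:400,::-1];b=cams.capture("top")[150:290,240:420,::-1]
cv2.imwrite("pics/g1.png",cv2.resize(np.hstack([a,b]),(800,311),interpolation=2))
E
```

```text
time_s: 3.8
tcp_pos: [0.5677, -0.0497, 0.0741]
ee_rot: [[-0.07, -0.998, 0.003], [-0.998, 0.07, 0.0], [-0.001, -0.003, -1.0]]
wrist_force: [0.5, -0.4, 0.1]
gripper_width: 0.811
gripper_force: 0.0
t 3.8 tcp [ 0.5677 -0.0497  0.0741] F [ 0.5 -0.4  0.1] g 0.8111280927134836 0.0
turn(6deg) [-0.03  0.01  0.07] shift [0.003  0.0015 0.0029]
```

View pics/g1.png

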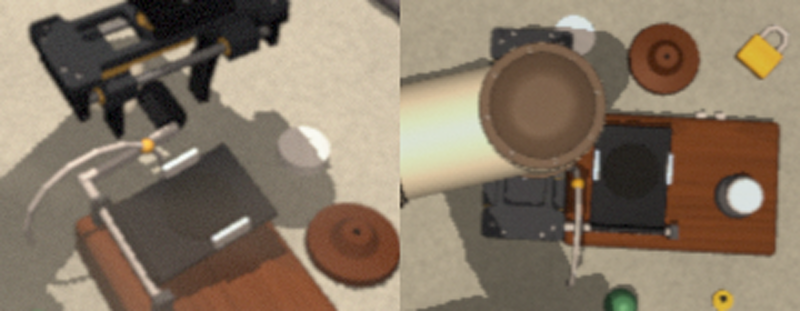

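The left half (side view) shows the knob centred between the two fingers, with the body clear of the hoop and cradle. I'll close.

```bash

python3 -m handwheel '[[[0,0,0,0,0.001,0.002,0.04],[0,0,0,0,0,0,0.02],[0,0,0,0,0,0,0.02],[0,0,0,0,0,0,0.02],[0,0,0,0,0,0,0.02],[0,0,0,0,0,0,0.02],[0,0,0,0,0,0,0.02]]]'
python3 - <<'E'
from h import *
s=r.sense();P=np.array(s["tcp_pos"]);M=np.array(s["ee_rot"]);g=P-M[:,2]*.019
st=RS.T@(g-ST);print("grip in station",st.round(4),"tilt est",np.arctan2(st[2]-.068,st[0]+.05),np.hypot(st[2]-.068,st[0]+.05))
t0=.263
for t in np.linspace(t0,.785,7)[1:]:
    b=t-t0;k=np.array([-.05+.085*np.cos(t),st[1],.068+.085*np.sin(t)]);R=tiltR(b)
    delta(ST+RS@k+R[:,2]*.019,R)
E
```

```text
time_s: 4.6
tcp_pos: [0.5674, -0.0501, 0.071]
ee_rot: [[-0.07, -0.998, 0.003], [-0.998, 0.07, -0.0], [-0.0, -0.003, -1.0]]
wrist_force: [4.7, -2.2, -1.7]
gripper_width: 0.289
gripper_force: 30.0
grip in station [0.0332 0.1585 0.09  ] tilt est 0.25793958142107354 0.08607637355644156
t 4.6 tcp [ 0.5674 -0.0501  0.071 ] F [ 4.7 -2.2 -1.7] g 0.2891961222696218 30.001201629638672
turn(6deg) [0.8  0.   0.06] shift [-0.      0.0018 -0.0073]
t 4.6 tcp [ 0.5674 -0.0501  0.071 ] F [ 4.7 -2.2 -1.7] g 0.2891961222696218 30.001201629638672
turn(6deg) [1.63 0.01 0.06] shift [-0.      0.0029 -0.0143]
t 4.6 tcp [ 0.5674 -0.0501  0.071 ] F [ 4.7 -2.2 -1.7] g 0.2891961222696218 30.001201629638672
turn(6deg) [2.46 0.01 0.06] shift [-0.      0.0047 -0.0212]
t 4.6 tcp [ 0.5674 -0.0501  0.071 ] F [ 4.7 -2.2 -1.7] g 0.2891961222696218 30.001201629638672
turn(6deg) [3.29 0.01 0.06] shift [-0.      0.0071 -0.028 ]
t 4.6 tcp [ 0.5674 -0.0501  0.071 ] F [ 4.7 -2.2 -1.7] g 0.2891961222696218 30.001201629638672
turn(6deg) [4.12 0.02 0.06] shift [-0.0001  0.01   -0.0345]
t 4.6 tcp [ 0.5674 -0.0501  0.071 ] F [ 4.7 -2.2 -1.7] g 0.2891961222696218 30.001201629638672
turn(6deg) [4.95 0.02 0.06] shift [-0.0001  0.0136 -0.0407]
```

```bash

python3 -m handwheel '[[[0.415,0,0,0,0.0002,-0.0036,0.02],[0.415,0,0,0,0.0002,-0.0036,0.02],[0.415,0,0,0,0.0002,-0.0036,0.02],[0.415,0,0,0,0.0002,-0.0036,0.02],[0.415,0,0,0,0.0002,-0.0036,0.02],[0.415,0,0,0,0.0002,-0.0036,0.02],[0.415,0,0,0,0.0002,-0.0036,0.02],[0.415,0,0,0,0.0002,-0.0036,0.02],[0.415,0,0,0,0.0002,-0.0036,0.02],[0.415,0,0,0,0.0002,-0.0036,0.02]]]'
cat > m.py <<'E'
from h import *
s=r.sense();P=np.array(s["tcp_pos"]);M=np.array(s["ee_rot"]);g=P-M[:,2]*.019
st=RS.T@(g-ST);print("grip in station",st.round(4),"tilt est",np.arctan2(st[2]-.068,st[0]+.05),np.hypot(st[2]-.068,st[0]+.05))
t=.785;b=t-.263;R=tiltR(b);delta(W(-.05+.085*np.cos(t),st[1],.068+.085*np.sin(t))+R[:,2]*.019,R)
E
python3 m.py
```

```text
time_s: 5.6
tcp_pos: [0.5547, -0.0518, 0.1105]
ee_rot: [[-0.066, -0.919, 0.388], [-0.998, 0.06, -0.027], [0.002, -0.389, -0.921]]
wrist_force: [-11.3, 32.7, -20.9]
gripper_width: 0.287
gripper_force: 30.0
grip in station [0.0134 0.1558 0.128 ] tilt est 0.7581427417674002 0.08728652455636307
t 5.6 tcp [ 0.5547 -0.0518  0.1105] F [-11.3  32.7 -20.9] g 0.2872792288357421 30.02731204032898
turn(6deg) [1.17 0.03 0.1 ] shift [ 0.      0.0007 -0.0015]
```

```bash
python3 -m handwheel '[[[0,0,0,0,0,0,0.02],[0,0,0,0,0,0,0.02]]]'; python3 m.py; python3 - <<'E'
from h import *
a=cams.capture("side")[160:310,220:400,::-1]
cv2.imwrite("pics/g2.png",cv2.resize(a,(720,600),interpolation=2))
E
```

```text
time_s: 5.8
tcp_pos: [0.5542, -0.052, 0.1107]
ee_rot: [[-0.067, -0.919, 0.388], [-0.998, 0.061, -0.026], [0.001, -0.389, -0.921]]
wrist_force: [-10.9, 13.4, -5.4]
gripper_width: 0.289
gripper_force: 29.9
grip in station [0.0129 0.1556 0.1282] tilt est 0.764030019706378 0.0870581605799187
t 5.8 tcp [ 0.5542 -0.052   0.1107] F [-10.9  13.4  -5.4] g 0.28879873877639756 29.948794841766357
turn(6deg) [1.17 0.04 0.09] shift [ 0.0001  0.0003 -0.0011]
```

View pics/g2.png

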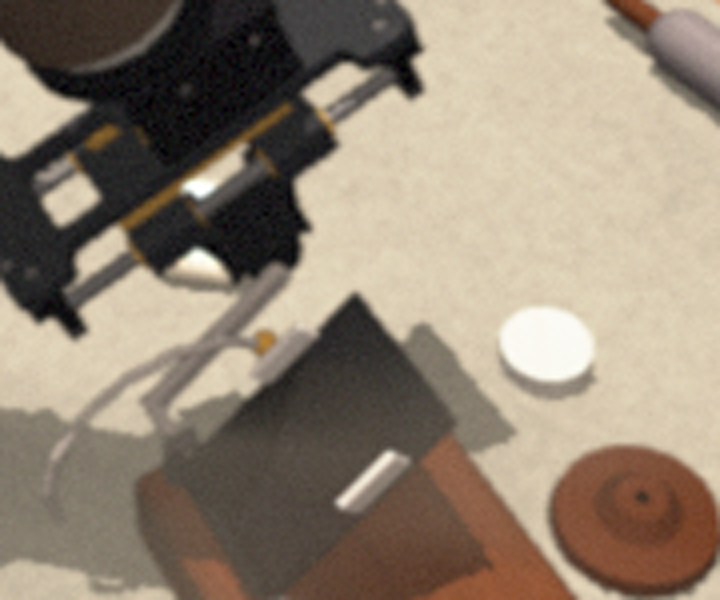

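The gripper holds the knob and the body touches nothing else. The lever runs from (152,405) to (280,275) in the crop, and the stud is at (265,342). I'll check the lever angle by casting rays onto its plane, using the same method on the first picture.

```bash
python3 - <<'E'
from h import *
def onY(p,y):
    o,d=ray("side",p);o=RS.T@(o-ST);d=RS.T@d;q=o+d*(y-o[1])/d[1];return q
def an(name,img,off,pts):
    q=[onY((off[0]+u/4,off[1]+v/4),.126) for u,v in pts];e=q[1]-q[0];print(name,np.round(q,4).tolist(),np.arctan2(e[2],e[0]))
    sh=np.array([-.05,.126,.068]);e=q[1]-sh;print("  from shaft",np.arctan2(e[2],e[0]))
an("first",0,(210,200),((193,243),(352,150)))
an("now",0,(220,160),((153,404),(278,277)))
for t in(.75,.785,.82):
    print(t,(px("side",[W(-.05+.07*np.cos(t),.126,.068+.07*np.sin(t)),W(-.05,.126,.068)])-[220,160])*4)
E
```

```text
first [[-0.0495, 0.126, 0.0681], [0.0299, 0.126, 0.0878]] 0.24402605658436388
  from shaft 0.24360155626144048
now [[-0.0495, 0.126, 0.0674], [0.0115, 0.126, 0.1199]] 0.7114622003938662
  from shaft 0.701373898903577
0.75 [[256.77044799 291.79870656]
 [151.88207295 403.60305512]]
0.785 [[253.36720689 290.5103701 ]
 [151.88207295 403.60305512]]
0.82 [[249.82072955 289.35837317]
 [151.88207295 403.60305512]]
```

```bash
cat > lev.py <<'E'
import sys
from h import *
def onY(p,y):
    o,d=ray("side",p);o=RS.T@(o-ST);d=RS.T@d;return o+d*(y-o[1])/d[1]
def lever(img,t0):
    # peak of grey brightness across the lever, at stations along it, sampled in the lever plane y=.126
    best=[]
    g=cv2.GaussianBlur(img.astype(np.float32),(0,0),.7);sat=g.max(2)-g.min(2)
    for rad in np.arange(.012,.062,.004):
        ts=np.arange(t0-.5,t0+.5,.01)
        pts=px("side",[W(-.05+rad*np.cos(t),.126,.068+rad*np.sin(t)) for t in ts]).astype(np.float32)
        v=cv2.remap(sat,pts[:,:1],pts[:,1:],1).ravel()
        print(round(rad,3),''.join('%4d'%x for x in v[::5]))
if __name__=="__main__":
    print("first");lever(cv2.imread("pics/side0.png"),.263)
    im=cams.capture("side")[:,:,::-1].copy();cv2.imwrite("pics/now.png",im)
    print("now");lever(im,.75)
    # cradle outer corner
    k,e=tri((210+443/4,200+180/4),(240+352/4,150+226/4));print("corner1",RS.T@(k-ST),e)
    k2,e=tri((210+540/4,200+303/4),(240+489/4,150+231/4));print("corner2",RS.T@(k2-ST),e)
    for n,o,c1,c2 in(("first",(210,200),(443,180),(540,303)),("now",(220,160),(357,293),(455,420))):
        for c,y in((c1,(RS.T@(k-ST))[1]),(c2,(RS.T@(k2-ST))[1])):
            q=onY((o[0]+c[0]/4,o[1]+c[1]/4),y);print(n,q.round(4),np.arctan2(q[2]-.068,q[0]+.05),np.hypot(q[2]-.068,q[0]+.05))
E
python3 lev.py
```

```text
first
0.012   20  19  19  20  21  21  22  23  24  25  27  28  29  31  32  32  33  34  34  35
0.016   20  19  18  17  17  18  19  21  23  25  27  29  30  32  33  34  34  35  35  34
0.02   23  21  20  19  18  19  19  20  22  24  27  29  31  32  34  34  34  34  34  34
0.024   27  25  23  21  19  17  17  18  20  23  26  29  31  33  34  34  34  34  34  34
0.028   30  29  26  23  21  18  18  18  20  23  27  31  34  35  35  35  34  34  33  33
0.032   33  32  30  26  22  19  18  18  20  23  27  31  33  34  35  34  33  32  31  29
0.036   34  33  31  29  25  21  18  17  19  23  27  31  34  35  33  32  30  28  28  27
0.04   32  32  31  30  27  22  18  16  19  23  29  33  35  33  30  28  26  26  28  29
0.044   31  31  31  30  27  23  19  17  19  22  27  29  29  26  24  24  25  28  31  32
0.048   32  32  32  32  30  27  23  21  23  25  26  24  24  25  27  29  30  31  32  33
0.052   33  33  33  32  32  31  35  52  66  66  56  44  41  33  32  31  32  33  34  34
0.056   33  33  32  32  33  43  68 101 124 135 136 125 104  71  47  36  34  34  34  34
0.06   33  33  32  31  32  42  65  93 115 123 116  9
[... 861 characters left out ...]
  19  20  22  24  28  33  36  38  39  39  40
0.052   49  36  33  31  33  32  28  22  18  18  19  21  24  29  35  38  40  40  39  38
0.056  101  94  75  57  45  39  32  24  19  18  19  21  25  31  37  39  39  40  40  38
0.06   87  74  58  48  43  39  34  25  18  18  21  23  27  33  37  39  39  39  39  40
corner1 [0.0515347  0.08769577 0.09613226] 0.002485427789441027
corner2 [0.05239336 0.01290925 0.09800063] 0.001346513533322877
first [0.0531 0.0877 0.0954] 0.2599440251715287 0.10664286956471025
first [0.0533 0.0129 0.0975] 0.2783435848637179 0.10740596010466795
now [0.0267 0.0877 0.1409] 0.7602963860001992 0.10585131057671351
now [0.0261 0.0129 0.1436] 0.7819949841077102 0.10726715064542974
```

Cradle corners give 0.76–0.78 now against 0.26–0.28 at first, and the grip estimate is 0.764, so they agree. The lever needs about 0.02 rad more, then I release and back off.

```bash
python3 -m handwheel '[[[0.15,0,0,0,0,-0.0016,0.02],[0,0,0,0,0,0,0.02],[0,0,0,0,0,0,0.02],[0,0,0,0,0,0,0.02]]]'; python3 m.py
python3 -m handwheel '[[[0,0,0,0,0,0,0.07],[0,0,0,0,0,0,0.07],[0,0,0,0,0,0,0.07],[0,0,0,0,0,0,0.07],[0,0,0,0,0,0,0.07],[0,0,0,0,0,-0.02,0.07],[0,0,0,0,0,-0.03,0.07],[0,0,0,0,0,-0.03,0.07],[0,0,0,0,0,-0.03,0.07],[0,0,0,0,0,-0.03,0.07]]]'
python3 - <<'E'
from h import *
im=cams.capture("side")[:,:,::-1];cv2.imwrite("pics/rel.png",im)
cv2.imwrite("pics/g3.png",cv2.resize(im[160:310,220:400],(720,600),interpolation=2))
cv2.imwrite("pics/relt.png",cams.capture("top")[:,:,::-1])
E
```

```text
time_s: 6.3
tcp_pos: [0.5523, -0.0523, 0.1132]
ee_rot: [[-0.066, -0.918, 0.392], [-0.998, 0.061, -0.025], [-0.001, -0.393, -0.92]]
wrist_force: [-11.6, 18.2, -13.4]
gripper_width: 0.285
gripper_force: 30.0
grip in station [0.0109 0.155  0.1306] tilt est 0.7994358517959448 0.08737615377395712
t 6.3 tcp [ 0.5523 -0.0523  0.1132] F [-11.6  18.2 -13.4] g 0.28457567080886265 29.97253328561783
turn(6deg) [1.13 0.05 0.09] shift [ 0.0001 -0.0005  0.0019]
time_s: 7.3
tcp_pos: [0.5041, -0.0495, 0.2516]
ee_rot: [[-0.069, -0.909, 0.411], [-0.998, 0.065, -0.024], [-0.005, -0.412, -0.911]]
wrist_force: [-0.3, -0.5, 0.2]
gripper_width: 0.805
gripper_force: 0.0
```

View pics/g3.png

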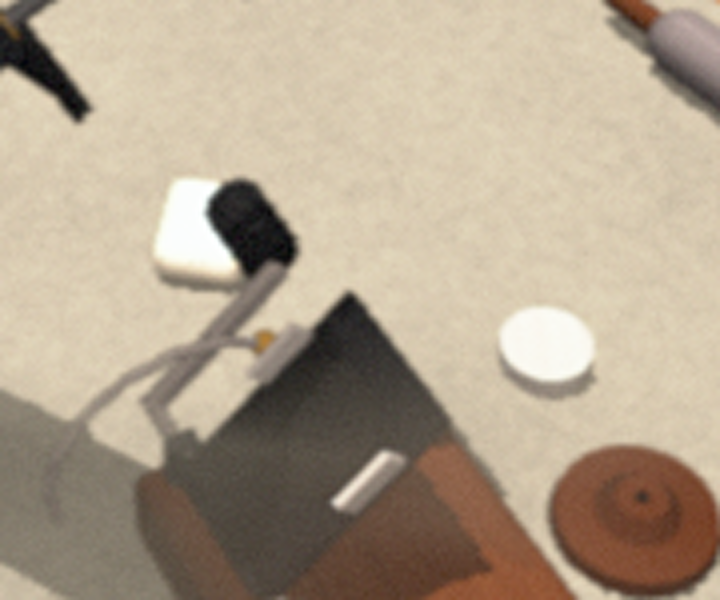

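The arm is clear. The knob is at about (253,223) in the crop and the cradle corner at (350,292). I'll work out the angle and plan the plunger approach.

```bash
python3 - <<'E'
from lev import *
def a(q): return np.arctan2(q[2]-.068,q[0]+.05).round(3),np.hypot(q[2]-.068,q[0]+.05).round(4)
for nm in("side0","rel"):
    i=cv2.imread(f"pics/{nm}.png");m=np.zeros(i.shape[:2],np.uint8);m[198:245,265:310]=(i.max(2)<60)[198:245,265:310]
    k,l,s,c=cv2.connectedComponentsWithStats(m);j=1+np.argmax(s[1:,4]);x,y,ww,h,_=s[j];cc=(x+ww/2-.5,y+h/2-.5)
    print(nm,s[j],c[j],"knob bbox",a(onY(cc,.151)),"cent",a(onY(c[j],.151)))
print("corner1",a(onY((220+350/4,160+292/4),.0877)))
print("predicted knob px", [px("side",W(-.05+.085*np.cos(t),.151,.068+.085*np.sin(t))) .round(1) for t in(.263,.75,.785,.82)])
delta(W(-.01,-.065,.14),tiltR(0))
E
```

```text
side0 [282 217  21  21 266] [291.67669173 226.90601504] knob bbox (np.float64(0.264), np.float64(0.0844)) cent (np.float64(0.273), np.float64(0.0839))
rel [273 206  21  23 278] [282.28776978 216.38489209] knob bbox (np.float64(0.755), np.float64(0.0854)) cent (np.float64(0.786), np.float64(0.0859))
corner1 (np.float64(0.801), np.float64(0.1051))
predicted knob px [array([[292.3, 226.9]]), array([[283. , 217.2]]), array([[282. , 216.8]]), array([[280.9, 216.4]])]
t 7.4 tcp [ 0.506  -0.049   0.2554] F [ 0.8  0.1 -0.5] g 0.8024419138086776 0.0
turn(6deg) [-4.14  0.09  0.07] shift [0.2209 0.0331 0.11  ]
```

Tilt estimates average about 0.785, so the lever is in line with the stud. Next I level the tool, close the fingers and move high over the plunger.

```bash
python3 -m handwheel '[[[-1.03,0,0,0,0,0,0],[-1.03,0,0,0,0,0,0],[-1.03,0,0,0,0,0,0],[-1.05,0,0,0,0,0,0],[0,0,0.06,0.03,0,0,0],[0,0,0,0.04,0,0,0],[0,0,0,0.04,0,0,0],[0,0,0,0.04,0,0,0],[0,0,0,0.04,0,0,0],[0,0,0,0.03,0,0,0],[0,0,0,0,0,0,0]]]'
python3 - <<'E'
from h import *
delta(W(-.01,-.065,.11),tiltR(0))
E
```

```text
time_s: 8.5
tcp_pos: [0.4872, -0.2726, 0.2474]
ee_rot: [[-0.081, -0.997, -0.012], [-0.997, 0.081, 0.004], [-0.003, 0.013, -1.0]]
wrist_force: [-0.4, -0.4, -0.4]
gripper_width: 0.013
gripper_force: 0.0
t 8.5 tcp [ 0.4872 -0.2726  0.2474] F [-0.4 -0.4 -0.4] g 0.012580924702450917 0.0
turn(6deg) [ 0.12  0.03 -0.04] shift [-0.0041 -0.0213  0.1372]
```

```bash
python3 -m handwheel '[[[0.12,0,0,-0.004,-0.0213,0.02,0],[0,0,0,0,0,0.04,0],[0,0,0,0,0,0.03,0],[0,0,0,0,0,0.03,0],[0,0,0,0,0,0.016,0],[0,0,0,0,0,0,0],[0,0,0,0,0,0,0],[0,0,0,0,0,0,0]]]'
python3 - <<'E'
from h import *
delta(W(-.01,-.065,.088),tiltR(0))
E
```

```text
time_s: 9.3
tcp_pos: [0.5098, -0.2664, 0.1133]
ee_rot: [[-0.075, -0.997, 0.003], [-0.997, 0.075, 0.003], [-0.003, -0.003, -1.0]]
wrist_force: [0.3, 0.7, -0.1]
gripper_width: 0.008
gripper_force: 0.0
t 9.3 tcp [ 0.5098 -0.2664  0.1133] F [ 0.3  0.7 -0.1] g 0.008308514674506249 0.0
turn(6deg) [-0.03  0.03  0.02] shift [0.0035 0.0026 0.0252]
```

```bash
python3 -m handwheel '[[[0,0,0,0.0035,0.0026,0.01,0],[0,0,0,0,0,0.008,0],[0,0,0,0,0,0.003,0],[0,0,0,0,0,0,0],[0,0,0,0,0,0,0]]]' | grep -E "tcp|wrist"
for i in 1 2; do :; done
python3 -m handwheel '[[[0,0,0,0,0,0.003,0],[0,0,0,0,0,0,0],[0,0,0,0,0,0,0]]]' | grep -E "tcp|wrist"
python3 -m handwheel '[[[0,0,0,0,0,0.002,0],[0,0,0,0,0,0,0],[0,0,0,0,0,0,0]]]' | grep -E "tcp|wrist"
python3 -m handwheel '[[[0,0,0,0,0,0.002,0],[0,0,0,0,0,0,0],[0,0,0,0,0,0,0]]]' | grep -E "tcp|wrist"
```

```text
tcp_pos: [0.5058, -0.2696, 0.0907]
wrist_force: [-0.2, -0.2, 1.0]
tcp_pos: [0.5063, -0.2697, 0.0884]
wrist_force: [1.8, 0.2, 3.4]
tcp_pos: [0.5063, -0.2697, 0.0862]
wrist_force: [0.8, -0.1, 3.9]
tcp_pos: [0.5063, -0.2697, 0.084]
wrist_force: [1.7, -0.4, 4.3]
```

```bash
python3 -m handwheel '[[[0,0,0,0,0,0.002,0],[0,0,0,0,0,0,0],[0,0,0,0,0,0,0]]]' | grep -E "tcp|wrist"
python3 -m handwheel '[[[0,0,0,0,0,0.0015,0],[0,0,0,0,0,0,0],[0,0,0,0,0,0,0],[0,0,0,0,0,0,0]]]' | grep -E "tcp|wrist"
python3 - <<'E'
from h import *
F=[]
for i in range(6):
    im=cams.capture("side" if i%2 else "top");s=r.sense();F.append([s["wrist_force"][2],s["tcp_pos"][2]])
print(np.mean(F,0),np.std(F,0),s["time_s"])
im=cams.capture("side")[:,:,::-1];cv2.imwrite("pics/p.png",cv2.resize(im[190:390,210:450],(720,600),interpolation=2))
E
```

```text
tcp_pos: [0.5063, -0.2697, 0.082]
wrist_force: [1.8, -0.6, 5.2]
tcp_pos: [0.5063, -0.2697, 0.0807]
wrist_force: [0.6, -0.4, 5.4]
[5.03466257 0.08068748] [6.65251062e-01 8.02047081e-06] 11.7
```

View pics/p.png

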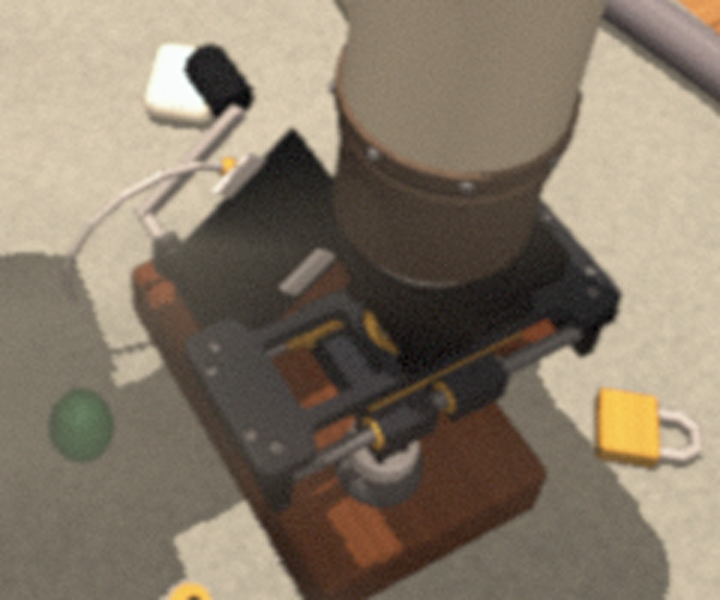

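The fingers are on the cap, and the cradle and everything around the station are unchanged. I'll go slightly deeper and average the force.

```bash
python3 -m handwheel '[[[0,0,0,0,0,0.001,0],[0,0,0,0,0,0,0],[0,0,0,0,0,0,0],[0,0,0,0,0,0,0]]]' | grep -E "tcp|wrist"
python3 - <<'E'
from h import *
F=[]
for i in range(20):
    cams.capture("side");s=r.sense();F.append([s["wrist_force"][2],s["tcp_pos"][2]])
print(np.mean(F,0),np.std(F,0),s["time_s"])
E
```

```text
tcp_pos: [0.5063, -0.2697, 0.0798]
wrist_force: [1.5, -0.6, 6.7]
[6.04428528 0.07976342] [5.36829129e-01 1.31955888e-05] 13.15
```

```bash
python3 -c "
from station import r
print(r.finish_job())"
```

```text
the job is handed in; nothing more can be done
None
```

I handed the job in at about 13 s: the lever is in line with the stud (tilt measured between 0.755 and 0.80 rad, target 0.785), and the plunger is held at about 8 mm of its 16 mm (8.2 mm by position, about 7.3 mm by force). In the last picture the cradle had not moved and the bystanders in view looked undisturbed. I don't have the judge's result.

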